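Set the serving station: pan carriage home, spoon caddy on the rail

TASK

Set up the serving station: first slide the pan carriage by its black grip fully home against the stop block. Then hook the spoon caddy with both hooks onto the open end of the rail, the part without the guard bar, and slide it along behind the guard bar until it hangs free and still, centred on the pan. Keep the caddy upright all the while and leave the other things on the table where they are.

Things in the scene. Friction and masses are not known exactly. Their poses are not given: they have to be found in the camera images.
- station: Fixed serving station: a wooden board 270 (x) x 500 (y) x 18 mm high, origin at the centre of its underside. On the robot's side, at station x = -60 mm, a runner along y carries the pan carriage; a steel stop block stands at its +y end. On the far side, at x = +90 mm, a steel rail runs along y, 180 mm above the table.
- rail_mid (a point): Middle of the rail's length, on its axis; axes as the station's (y along the rail). Round steel bar, 12 mm thick, 180 mm above the table, between two 14 mm posts at y = -215 and +215 mm from here. Open for hooking on from y = -205 to -30 mm (the open end).
- guard_end (a point): Free end of the guard bar, 10 mm thick, which runs parallel to the rail at the same height, 36 mm nearer the robot (axis to axis), from here (30 mm to the -y side of the rail's middle) to the rail's +y post. Behind it nothing can be hooked on from the front; hooks slide along between bar and rail.
- carriage (a joint): How far the pan carriage has slid along the station's +y, in m: 0 at the -y end, 0.170 when fully home against the stop. Slides stiffly (a few newtons) and stays where it is left.
- carriage_grip (a point): On the carriage, on the axis of its upright black barrel grip, 20 mm thick, from 76 to 134 mm above the table; this point is 109 mm above it. It stands 137 mm to the -y side of the pan's middle, 38 mm clear of the lid's rim (105 mm above the table). Axes as the station's.
- pan_mid (a point): Middle of the lid of the steel pan fixed on the carriage (lid 110 x 178 mm, long along y, about 105 mm above the table); moves with the carriage. Axes as the station's.
- caddy: Loose steel spoon caddy, about 0.2 kg: open box 70 (x) x 90 (y) x 45 mm high, origin at the centre of its underside. Two 6 mm bar hooks at y = -22 and +22 mm rise from its -x wall, go up at x = -14 mm, over the top (z = 146 mm) and down at x = +14 mm, open downward and to +x. Hung, its x and y point as the station's.
- hook_tips (a point): Midway between the lower ends of the two hooks' tips: x = +14, z = 118 mm in the caddy. To hook on, the rail enters from +x, under the tips and over the box (rail axis 90 to 110 mm above the caddy's underside), until it is below the seat; then the caddy is lowered.
- caddy_seat (a point): Point in the caddy, at x = 0, y = 0, z = 134 mm, midway between the hooks, where the rail's axis lies when it hangs properly.
- caddy_grip (a point): In the black upright grip tab on top of the caddy: 28 (x) x 12 (y) mm, from z = 149 to 193 mm of the caddy; this point is at x = 0, y = 0, z = 177 mm. Axes as the caddy's.
- bowl: Bystander, leave alone: wooden bowl, 120 mm across, 50 mm high; origin at the centre of its underside.
- tumbler: Bystander, leave alone: white plastic cup, 76 mm across, 110 mm high; origin at the centre of its underside.
- sauce: Bystander, leave alone: green bottle, 60 mm across, 170 mm high; origin at the centre of its underside.
- jar: Bystander, leave alone: amber jar, 70 mm across, 90 mm high; origin at the centre of its underside.
- plain_tub: Bystander, leave alone: plain open steel tub without hooks, 90 x 120 x 50 mm; origin at the centre of its underside.
- spoon: Bystander, leave alone: steel spoon lying flat, 220 mm long; origin at the centre of its underside.
- phone: Bystander, leave alone: black phone lying flat, 150 x 72 x 9 mm; origin at the centre of its underside.
Mind the look-alikes: they are no part of the job. What is shaped like the caddy but orange is not meant.

How it is judged:
By the outcome, as a careful person would: the job done as asked, in the order asked, and still so for the second after the job is handed in, with the robot touching nothing.
It also fails if it takes over 69 s, if anything falls off the work surface, if the arm or the gripper's body presses on something with over 40 N, if the wrist force passes 120 N, or if a joint passes its speed limit or range.

ROBOT

A 6-joint arm with a two-finger parallel gripper is mounted at the origin on the work surface. World frame = base frame: x ahead of the robot, y to its left, z up, the work surface at z = 0. Lengths are in m, angles in rad, forces in N, time in s.
With the tool pointing down it reaches from about 0.25 to 0.8 m from the base axis. Payload 3.9 kg.
Tool frame: the origin (TCP) lies at the very end of the fingers, on their centre line; the grasp point (between the pads) lies 19 mm behind it; x points along the fingers, y is the direction in which the jaws open and shut, and the axes are right-handed (so a half turn about x gives the same grasp; the last joint's range is limited). The gripper opens to 85 mm and grips with 20 to 120 N. Pads are 22 mm wide; open, the fingers measure 114 mm over their backs; the gripper's body (76 mm by 85 mm) begins 54 mm behind the grasp point. The pads swing forward as they close: fully open they stand 13 mm farther back than shut.
Start: joints at [0, 0.26, -0.138, 1.173, 0, 1.571], TCP at [0.525, -0, 0.231] pointing down, gripper open.
Joint ranges: [-2.78, 2.78], [-0.83, 1.72], [-1.28, 1.37], [-1.9, 2.12], [-1.57, 1.48], [-3.14, 3.14]. Speed limits (rad/s): [2.57, 2.57, 3.14, 3.14, 3.14, 3.14].

INTERFACE

Orientations are given as a 3x3 rotation matrix whose columns are the frame's x, y, z axes.
In Python, from cell import readout, grab_frame, camera_model, r gives the robot as it stands.
- The arm moves only by the tool move_arm, never from a script. Its argument "moves" is a list of rows, each an object with "slide": the shift along the world's x, y, z each as a share of 0.25 m, from -1 to 1, a list of three; "rot": the turn, a rotation vector about the world's x, y, z each as a share of 180 degrees, from -1 to 1, a list of three. A call has exactly 5 rows; each row is the pose to reach, as a shift and turn from the pose measured when the call began, turning the shorter way round; what a row does not reach only later rows make up. A row lasts 1/8 s, in which the tool goes at most 62.5 mm and 10.7 degrees, less where a joint would pass 70% of its speed; a pose out of reach is approached as far as the arm can. A call with a number of a shift or a turn outside -1 to 1 is refused whole. A call with a gripper value outside its range is refused whole. "jaw" is the opening, from 0 (shut) to 1 (fully open), set as the call begins (left out, the last holds). The fingers move at their own pace and stop on an object; "squeeze" is the grip in N (left out, the last holds). Time passes only in rows, so rows that repeat a pose let the fingers close, or fill a call up. It gives the time, the measured TCP pose, the force and the opening at its end, in the units of the state.
- readout.get_state(): the state, without advancing time (a new reading comes with each control period).
- grab_frame(name): name is "scene" or "side" or "wrist"; returns the picture (400x640x3 uint8, red, green, blue); there is no depth.
- camera_model(name): a dict with "fx", "fy", "cx", "cy" (pixels), "R" (3x3) and "t" (3): a world point X has camera coordinates R X + t. Camera axes: x right, y down, z forward; pixel columns grow to the right and rows downward; lengths in m; the calibration is good to about 2 mm. The wrist camera is an equidistant fisheye: a pixel r from the principal point sees the ray r / f radians off the axis. A picture is of the moment at which its call begins: read the wrist's pose just before it. camera_model takes no time and is no camera call; for the wrist camera it gives the pose at the moment of the call.
- r.job_done(): hands the job in, once; it reports no verdict.
The state is a dict: "time_s": time; "joint_pos": joint angles; "qvel": joint speeds; "joint_efforts": joint torques, N m; "tcp_pos": TCP position; "tool_rot": TCP orientation; "force": force on the tool from outside, world axes, zero at the start; "torque": the same for the moment, N m; "width": finger opening in m.
Only numpy, scipy, OpenCV 4.12 (cv2) and the standard library are available. Lean on these libraries where they do the work, as an engineer would, in place of code of your own. Each camera call takes 0.05 s, during which the arm holds its last target.

## Working session

There is one attempt and no reset: what is moved stays moved. The work goes in short steps, Python scripts to look and compute and a tool call to move; the robot and the scene stay as the last step left them, time stands still between calls to the robot, and variables do not carry over. Pictures are saved under pics/ and viewed, and the job is handed in when it is done.

Besides the shell and the picture viewer there is one more tool, called after "Call:" as name([rows], argument=value, ...), one row to a line, values as JSON. move_arm: Moves the arm, as the interface text tells. Its arguments: {"type":"object","properties":{"moves":{"type":"array","items":{"type":"object","properties":{"slide":{"type":"array","items":{"type":"number"}},"rot":{"type":"array","items":{"type":"number"}}}}},"jaw":{"type":"number"},"squeeze":{"type":"number"}},"required":["moves"]}

```bash
ls; mkdir -p pics
python3 - <<'E'
from cell import readout, grab_frame, camera_model, r
import cv2
for n in ("scene","side","wrist"):
    m=camera_model(n); print(n,m)
    cv2.imwrite(f"pics/{n}0.png",grab_frame(n)[:,:,::-1])
s=readout.get_state(); print(s)
E
```

```text
pics
scene {'fx': 412.2988671705538, 'fy': 412.2988671705538, 'cx': 317.9949902063025, 'cy': 199.48836486307306, 'R': array([[ 0.01871075,  0.99971156, -0.0150567 ],
       [ 0.58071463, -0.0231251 , -0.81377868],
       [-0.81389215,  0.00648277, -0.58097982]]), 't': array([-0.01157479, -0.20404078,  1.60809022])}
side {'fx': 472.664988003308, 'fy': 472.664988003308, 'cx': 324.67439832915494, 'cy': 198.03595450938099, 'R': array([[ 0.82398826, -0.56626617, -0.01964609],
       [-0.37153919, -0.5138079 , -0.77327878],
       [ 0.42778729,  0.64447193, -0.63376175]]), 't': array([-0.41689654,  0.3266029 ,  1.39635976])}
wrist {'fx': 309.70691628693146, 'fy': 309.70691628693146, 'cx': 318.110493458917, 'cy': 203.90030693578143, 'R': array([[ 9.99998683e-01, -7.43009709e-04, -1.44315438e-03],
       [-2.50188915e-04, -9.49012633e-01,  3.15237941e-01],
       [-1.60379659e-03, -3.15237165e-01, -9.49011569e-01]]), 't': array([-0.52319284, -0.03971813,  0.38093425])}
{'time_s': 0.15, 'joint_pos': array([-3.59574264e-05,  2.60529614e-01, -1.39100955e-01,  1.17266930e+00,
        2.87148145e-05,  1.57078964e+00]), 'qvel': array([ 0.00091023, -0.00209079,  0.00253161,  0.00092918,  0.00049256,
        0.00013055]), 'joint_efforts': array([-3.64596281e-05, -4.06005156e+01,  2.54166770e+01,  1.26235068e-02,
       -2.58195018e-05, -1.05726747e-05]), 'tcp_pos': array([ 5.24475007e-01, -9.65854489e-06,  2.30647263e-01]), 'tool_rot': array([[-1.50354277e-03,  9.99998869e-01, -2.93092319e-05],
       [ 2.87688781e-05, -2.92660098e-05, -9.99999999e-01],
       [-9.99998869e-01, -1.50354361e-03, -2.87248428e-05]]), 'force': array([-0.69090818, -0.10271341,  0.36295767]), 'torque': array([-0.0050156 ,  0.0231952 ,  0.02396882]), 'width': 0.08550752931697055}
```

View pics/scene0.png

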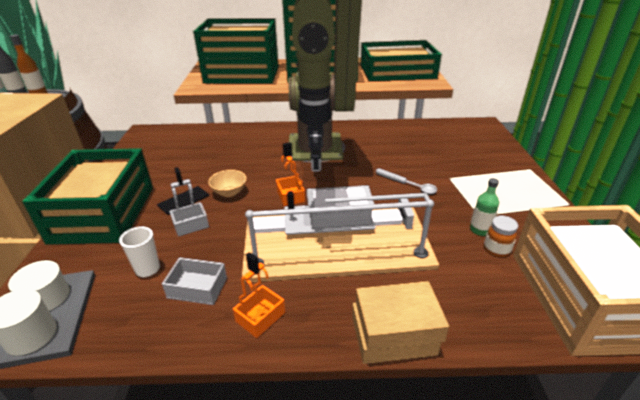

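View pics/side0.png

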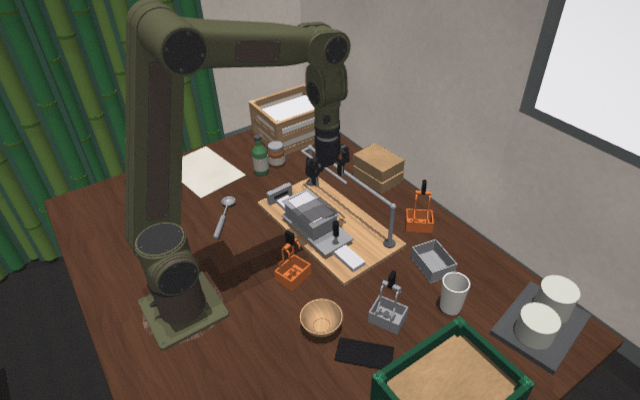

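View pics/wrist0.png

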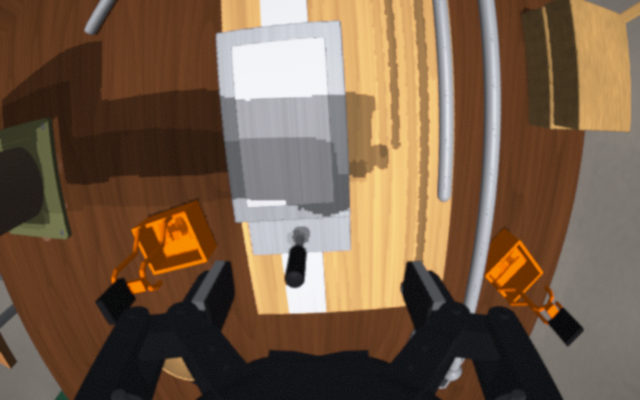

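The steel hooked caddy is at scene (188,215) and side (388,312). The look-alikes are two orange hooked caddies, at scene (290,190) and (259,305), and the plain tub at (195,280) without hooks. Only the grey one fits the description: steel, with hooks and a black tab. I'll confirm it in enlarged crops.

```bash
cat > h.py <<'E'
import numpy as np, cv2
from cell import readout, grab_frame, camera_model, r
def ray(n,u,v,m=None):
    m=m or camera_model(n)
    x=(u-m['cx'])/m['fx'];y=(v-m['cy'])/m['fy']
    if n=='wrist':
        t=np.hypot(x,y); d=np.array([x/t*np.sin(t),y/t*np.sin(t),np.cos(t)]) if t>0 else np.array([0,0,1.])
    else: d=np.array([x,y,1.])
    d=m['R'].T@d; return -m['R'].T@m['t'], d/np.linalg.norm(d)
def plane(n,u,v,z,m=None):
    o,d=ray(n,u,v,m); return o+d*(z-o[2])/d[2]
def tri(obs):
    A=0;b=0;P=[]
    for n,u,v in obs:
        o,d=ray(n,u,v); M=np.eye(3)-np.outer(d,d); A=A+M;b=b+M@o;P.append((o,d))
    X=np.linalg.solve(A,b); return X,[np.linalg.norm((np.eye(3)-np.outer(d,d))@(X-o))*1e3 for o,d in P]
def proj(n,X,m=None):
    m=m or camera_model(n); c=m['R']@np.asarray(X)+m['t']
    if n=='wrist':
        t=np.arctan2(np.hypot(c[0],c[1]),c[2]);h=np.hypot(c[0],c[1]);x,y=c[0]/h*t,c[1]/h*t
    else: x,y=c[0]/c[2],c[1]/c[2]
    return np.array([m['fx']*x+m['cx'],m['fy']*y+m['cy']])
def crop(src,box,k,out):
    im=cv2.imread(src) if isinstance(src,str) else src
    a,b,c,d=box; cv2.imwrite(out,cv2.resize(im[b:d,a:c],None,fx=k,fy=k,interpolation=cv2.INTER_CUBIC))
E
python3 - <<'E'
from h import *
a=cv2.imread('pics/scene0.png');b=cv2.imread('pics/side0.png')
crop(a,(150,155,230,245),8,'pics/c1.png');crop(b,(350,255,430,345),6,'pics/c2.png')
crop(a,(235,170,445,280),3.8,'pics/c3.png');crop(b,(250,140,420,280),4,'pics/c4.png')
E
```

```text
(no output)
```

View pics/c1.png

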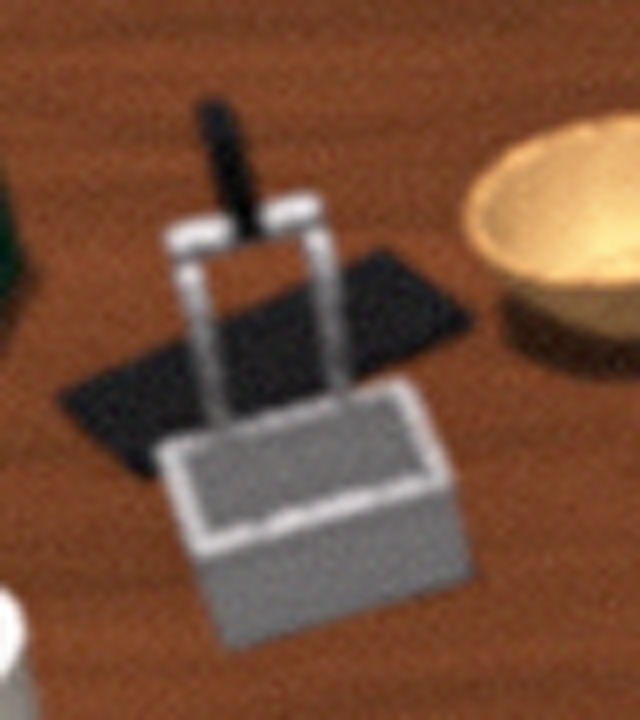

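View pics/c2.png

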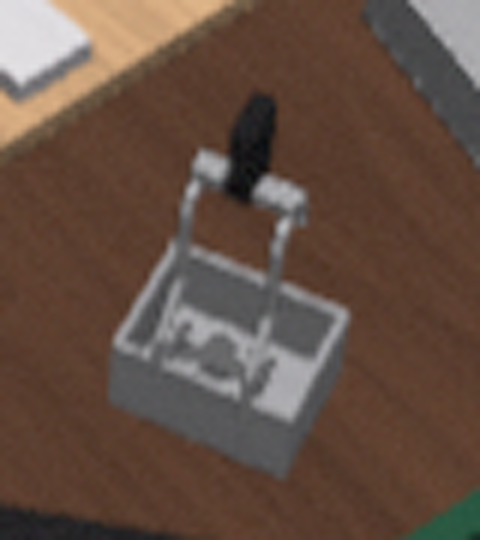

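View pics/c3.png

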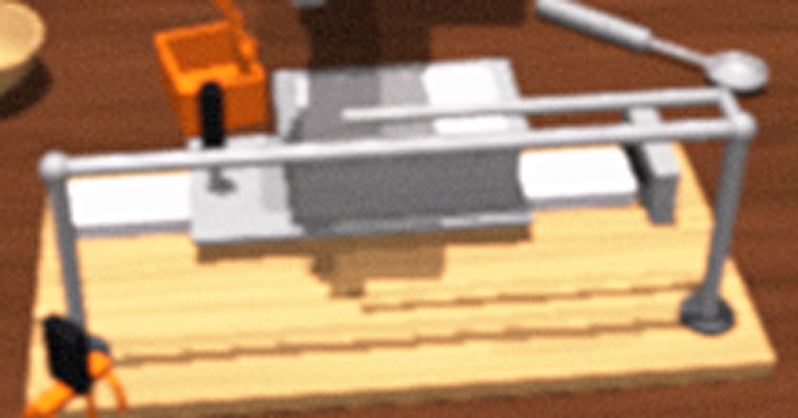

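View pics/c4.png

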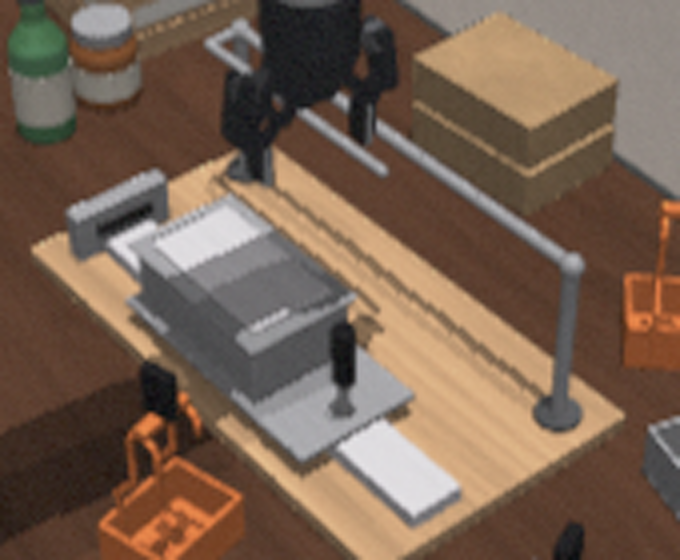

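Confirmed: the grey caddy has two bar hooks over the -x wall and a black tab on top. Next is fitting the poses of the station, carriage and caddy from the features in both views.

```bash
cat > fit.py <<'E'
from h import *
from scipy.optimize import least_squares
def S(u,v):return ('scene',(u+.5)/3.8-.5+235,(v+.5)/3.8-.5+170)
def D(u,v):return ('side',(u+.5)/4-.5+250,(v+.5)/4-.5+140)
def C(u,v):return ('scene',(u+.5)/8-.5+150,(v+.5)/8-.5+155)
def E_(u,v):return ('side',(u+.5)/6-.5+350,(v+.5)/6-.5+255)
W=lambda u,v:('wrist',u,v)
M={n:camera_model(n) for n in('scene','side','wrist')}
st=[((.09,-.215,.18),S(55,164)),((.09,-.215,.18),D(572,264)),((.09,.215,.18),S(740,125)),((.09,.215,.18),D(238,32)),
((.135,.25,.018),S(775,358)),((.135,-.25,.018),D(622,414)),((-.135,.25,.018),D(33,247)),((.054,-.03,.18),S(344,115)),((.054,-.03,.18),D(386,171)),((.054,-.03,.18),W(445,199)),((-.135,-.25,.018),W(257,314))]
cd=[((-.035,-.045,.045),C(160,450)),((-.035,.045,.045),C(408,378)),((.035,.045,.045),C(458,480)),((.035,-.045,.045),C(195,552)),((.035,-.045,0),C(228,650)),((.035,.045,0),C(473,580)),((0,0,.193),C(212,100)),
((-.035,.045,.045),E_(115,345)),((-.035,-.045,.045),E_(285,418)),((.035,.045,.045),E_(178,243)),((.035,-.045,.045),E_(350,315)),((-.035,-.045,0),E_(282,475)),((-.035,.045,0),E_(110,403)),((0,0,.193),E_(262,97))]
def X(p,q):
    c,s=np.cos(p[2]),np.sin(p[2]); return np.array([p[0]+c*q[0]-s*q[1],p[1]+s*q[0]+c*q[1],q[2]])
def fit(o,p0):
    f=lambda p:np.concatenate([proj(k[0],X(p,q),M[k[0]])-k[1:] for q,k in o])
    r=least_squares(f,p0,loss='soft_l1'); print(np.round(r.x,4),'deg',np.degrees(r.x[2])); print(np.round(f(r.x).reshape(-1,2),1).tolist()); return r.x
if __name__=='__main__':
    p=fit(st,[.5,.05,0]); q=fit(cd,[.5,-.3,.2])
    g,e=tri([S(210,90),D(343,328)]);print('griptop',g,e)
    c,s=np.cos(p[2]),np.sin(p[2]);l=np.array([[c,s],[-s,c]])@(g[:2]-p[:2]);print('grip in st',l)
    for n,w in(('rail_mid',(.09,0)),('guard',(.054,-.03)),('open',(.09,-.12)),('griphome',(-.06,l[1]))):print(n,X(p,(*w,0)))
    for n,u,v in(('orangeA tab',287,149),):pass
E
python3 fit.py
```

```text
[0.5545 0.0492 0.0562] deg 3.220293823180033
[[-0.3, 1.4], [0.5, 0.8], [-0.5, 1.3], [1.4, -0.4], [-0.0, 1.0], [1.7, 0.4], [-0.3, -0.0], [0.8, 0.9], [-0.3, 0.3], [-1.6, -1.3], [0.2, 1.1]]
[ 0.4655 -0.3755  0.4427] deg 25.36621164565008
[[0.3, -0.3], [-0.1, 0.4], [-0.7, 0.2], [0.5, 0.3], [-0.2, 0.2], [0.1, -0.2], [0.9, 2.1], [-0.4, -0.3], [1.1, 0.8], [-0.2, -0.7], [0.2, -0.3], [0.4, 1.1], [-0.2, -0.2], [-1.2, 3.0]]
griptop [ 0.50226348 -0.07120504  0.13149273] [np.float64(1.4808511862087523), np.float64(1.4808511862087361)]
grip in st [-0.05895656 -0.11725554]
rail_mid [0.64439797 0.054233   0.        ]
guard [0.61014007 0.02225807 0.        ]
open [ 0.65113899 -0.06557751  0.        ]
griphome [ 0.50122168 -0.07126365  0.        ]
```

Run:
```python
from h import *
def S(u,v):return ('scene',(u+.5)/3.8-.5+235,(v+.5)/3.8-.5+170)
def D(u,v):return ('side',(u+.5)/4-.5+250,(v+.5)/4-.5+140)
print('orangeA tab top',tri([('scene',287,144),D(155,365)]))
print('orangeA tab wrist',[plane('wrist',116,302,z) for z in(.193,.15)])
print('A corners rim',plane('wrist',200,200,.045),plane('wrist',135,232,.045),plane('wrist',217,250,.045),plane('wrist',160,275,.045))
print('bowl',plane('scene',228,175,.05),plane('side',321,312,.05))
print('grip top wrist',plane('wrist',295,280,.134))
print('B tab',plane('scene',256,258,.193))
```

```text
orangeA tab top (array([ 0.33019542, -0.08162567,  0.19270585]), [np.float64(3.141384699176002), np.float64(3.1413846991759353)])
orangeA tab wrist [array([ 0.34933139, -0.0669466 ,  0.193     ]), array([ 0.30772952, -0.10245341,  0.15      ])]
A corners rim [ 0.38515738 -0.02221977  0.045     ] [ 0.28178315 -0.06605519  0.045     ] [ 0.39876268 -0.08688142  0.045     ] [ 0.30692427 -0.12953106  0.045     ]
bowl [ 0.27118768 -0.28891062  0.05      ] [ 0.30422151 -0.27720589  0.05      ]
grip top wrist [ 0.50244861 -0.07038082  0.134     ]
B tab [ 0.81925998 -0.12543991  0.193     ]
```

Call:
move_arm([
  {"slide":[-0.05,-0.15,0],"rot":[0,0,0.01]},
  {"slide":[-0.09,-0.284,0],"rot":[0,0,0.018]},
  {"slide":[-0.09,-0.284,-0.2],"rot":[0,0,0.018]},
  {"slide":[-0.09,-0.284,-0.3],"rot":[0,0,0.018]},
  {"slide":[-0.09,-0.284,-0.3],"rot":[0,0,0.018]},
], jaw=0.6, squeeze=50)

```text
time_s: 0.78
tcp_pos: [0.4997, -0.0708, 0.1536]
tool_rot: [[-0.007, 0.998, 0.056], [0.001, 0.056, -0.998], [-1.0, -0.007, -0.001]]
force: [-0.7, -0.2, 0.4]
width: 0.0513
```

Run:
```python
from h import *
cv2.imwrite('pics/w1.png',grab_frame('wrist')[:,:,::-1])
s=readout.get_state();print(s['tcp_pos'],s['width'],s['tool_rot'])
```

```text
[ 0.50114792 -0.07093198  0.15511726] 0.0511756021709208 [[-3.80563422e-03  9.98398516e-01  5.64439603e-02]
 [ 2.32083606e-04  5.64452494e-02 -9.98405669e-01]
 [-9.99992732e-01 -3.78646706e-03 -4.46521900e-04]]
```

View pics/w1.png

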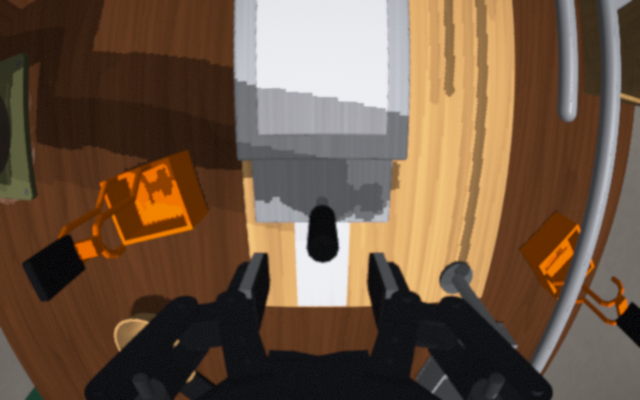

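The grip top at (322,248) is centred between the fingers at columns 267 and 372. Descending to grasp.

Call:
move_arm([
  {"slide":[0.004,0,-0.13]},
  {"slide":[0.004,0,-0.262]},
  {"slide":[0.004,0,-0.262]},
  {"slide":[0.004,0,-0.262]},
  {"slide":[0.004,0,-0.262]},
])

```text
schema error: expected keys slide, rot
```

Call:
move_arm([
  {"slide":[0,0,0]},
  {"slide":[0,0,0]},
  {"slide":[0,0,0]},
  {"slide":[0,0,0]},
  {"slide":[0,0,0]},
], jaw=0)

```text
schema error: expected keys slide, rot
```

Run:
```python
from h import *
cv2.imwrite('pics/w2.png',grab_frame('wrist')[:,:,::-1])
s=readout.get_state();print(s['tcp_pos'],s['width'],s['force'])
```

```text
[ 0.5022459  -0.07097908  0.15617263] 0.051400742278287316 [-0.44080632  0.32289401  0.30217897]
```

View pics/w2.png

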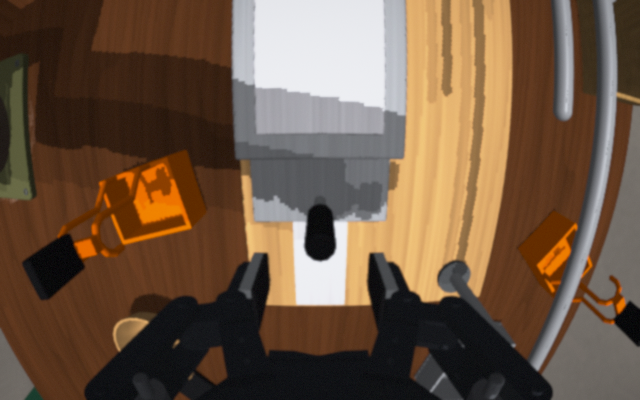

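Both calls were refused because every row needs "rot" too. The picture is unchanged, with the grip at (320,248) between the fingers.

Call:
move_arm([
  {"slide":[0,0,-0.13],"rot":[0,0,0]},
  {"slide":[0,0,-0.266],"rot":[0,0,0]},
  {"slide":[0,0,-0.266],"rot":[0,0,0]},
  {"slide":[0,0,-0.266],"rot":[0,0,0]},
  {"slide":[0,0,-0.266],"rot":[0,0,0]},
])

```text
time_s: 1.5
tcp_pos: [0.504, -0.0712, 0.0916]
tool_rot: [[0.002, 0.998, 0.057], [-0.001, 0.057, -0.998], [-1.0, 0.002, 0.001]]
force: [-0.4, -0.8, -0.1]
width: 0.0511
```

Call:
move_arm([
  {"slide":[0,0,0],"rot":[0,0,0]},
  {"slide":[0,0,0],"rot":[0,0,0]},
  {"slide":[0,0,0],"rot":[0,0,0]},
  {"slide":[0,0,0],"rot":[0,0,0]},
  {"slide":[0,0,0],"rot":[0,0,0]},
], jaw=0)

```text
time_s: 2.12
tcp_pos: [0.5021, -0.0714, 0.0925]
tool_rot: [[-0.0, 0.998, 0.056], [-0.001, 0.056, -0.998], [-1.0, -0.0, 0.001]]
force: [-4.9, -1.2, 9.1]
width: 0.0187
```

Call:
move_arm([
  {"slide":[-0.0022,0.04,0],"rot":[0,0,0]},
  {"slide":[-0.0045,0.08,0],"rot":[0,0,0]},
  {"slide":[-0.007,0.12,0],"rot":[0,0,0]},
  {"slide":[-0.009,0.16,0],"rot":[0,0,0]},
  {"slide":[-0.011,0.2,0],"rot":[0,0,0]},
])

```text
time_s: 2.75
tcp_pos: [0.499, -0.0208, 0.0925]
tool_rot: [[-0.001, 0.998, 0.057], [-0.002, 0.057, -0.998], [-1.0, -0.001, 0.002]]
force: [-1.5, -3.8, 1.2]
width: 0.0189
```

Run:
```python
from h import *
f=grab_frame('scene')[:,:,::-1].copy();cv2.imwrite('pics/s3.png',f);crop(f,(235,150,445,280),3.8,'pics/s3c.png')
s=readout.get_state();print(s['tcp_pos'],s['width'],s['force'])
```

```text
[ 0.49889824 -0.01936196  0.09254339] 0.01902213449643894 [-1.08967476  0.55763557  0.92881666]
```

View pics/s3c.png

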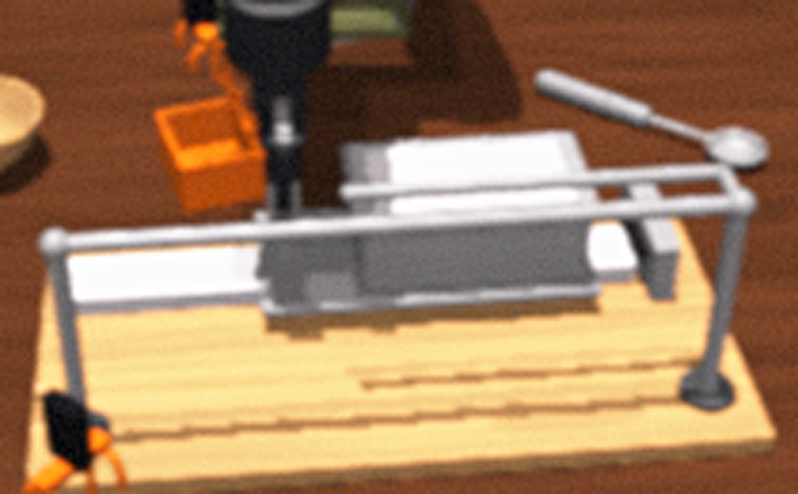

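The carriage moved with the gripper. Its front edge (600,290) is about 45 px, or roughly 30 mm, from the stop at about (645,290). Continuing in smaller steps.

Call:
move_arm([
  {"slide":[-0.001,0.024,0],"rot":[0,0,0]},
  {"slide":[-0.0027,0.048,0],"rot":[0,0,0]},
  {"slide":[-0.004,0.072,0],"rot":[0,0,0]},
  {"slide":[-0.0054,0.096,0],"rot":[0,0,0]},
  {"slide":[-0.0067,0.12,0],"rot":[0,0,0]},
])

```text
time_s: 3.42
tcp_pos: [0.4971, 0.011, 0.0925]
tool_rot: [[-0.001, 0.998, 0.058], [0.0, 0.058, -0.998], [-1.0, -0.001, -0.0]]
force: [-1.2, -3.5, 2.5]
width: 0.0187
```

Call:
move_arm([
  {"slide":[0,0.008,0],"rot":[0,0,0]},
  {"slide":[-0.001,0.016,0],"rot":[0,0,0]},
  {"slide":[-0.0013,0.024,0],"rot":[0,0,0]},
  {"slide":[-0.0018,0.032,0],"rot":[0,0,0]},
  {"slide":[-0.0022,0.04,0],"rot":[0,0,0]},
])

```text
time_s: 4.05
tcp_pos: [0.497, 0.0124, 0.0926]
tool_rot: [[-0.0, 0.999, 0.053], [-0.02, 0.053, -0.998], [-1.0, -0.001, 0.02]]
force: [-0.9, -33.0, 0.6]
width: 0.0189
```

The y force rose to 33 N, so the carriage is against the stop. I'll relax, release and rise, then check.

Call:
move_arm([
  {"slide":[0,0,0],"rot":[0,0,0]},
  {"slide":[0,0,0],"rot":[0,0,0]},
  {"slide":[0,0,0],"rot":[0,0,0]},
  {"slide":[0,0,0],"rot":[0,0,0]},
  {"slide":[0,0,0],"rot":[0,0,0]},
], jaw=0.6)

```text
time_s: 4.68
tcp_pos: [0.4971, 0.0127, 0.0926]
tool_rot: [[-0.0, 0.999, 0.054], [-0.019, 0.054, -0.998], [-1.0, -0.001, 0.019]]
force: [-0.5, 1.0, -0.1]
width: 0.0508
```

Call:
move_arm([
  {"slide":[0,0,0.12],"rot":[0,0,0]},
  {"slide":[0,0,0.36],"rot":[0,0,0]},
  {"slide":[0,0,0.6],"rot":[0,0,0]},
  {"slide":[0,-0.2,0.85],"rot":[0,0,0]},
  {"slide":[0,-0.4,1],"rot":[0,0,0]},
])

```text
time_s: 5.3
tcp_pos: [0.4975, -0.0743, 0.3341]
tool_rot: [[0.003, 0.998, 0.056], [-0.019, 0.056, -0.998], [-1.0, 0.002, 0.019]]
force: [0.8, 0.1, -0.8]
width: 0.0512
```

Run:
```python
from h import *
f=grab_frame('scene')[:,:,::-1].copy();cv2.imwrite('pics/s4.png',f);crop(f,(235,150,445,280),3.8,'pics/s4c.png')
g=grab_frame('side')[:,:,::-1].copy();cv2.imwrite('pics/d4.png',g);crop(g,(250,140,420,280),4,'pics/d4c.png')
s=readout.get_state();print(s['tcp_pos'],s['width'],s['force'],s['tool_rot'])
```

```text
[ 0.49927573 -0.07762206  0.33641046] 0.05132192775572024 [-0.3347897   0.86513913  0.01707721] [[ 0.00897622  0.9987544   0.04908231]
 [-0.0220432   0.04926999 -0.99854222]
 [-0.99971672  0.00788121  0.022458  ]]
```

View pics/s4c.png

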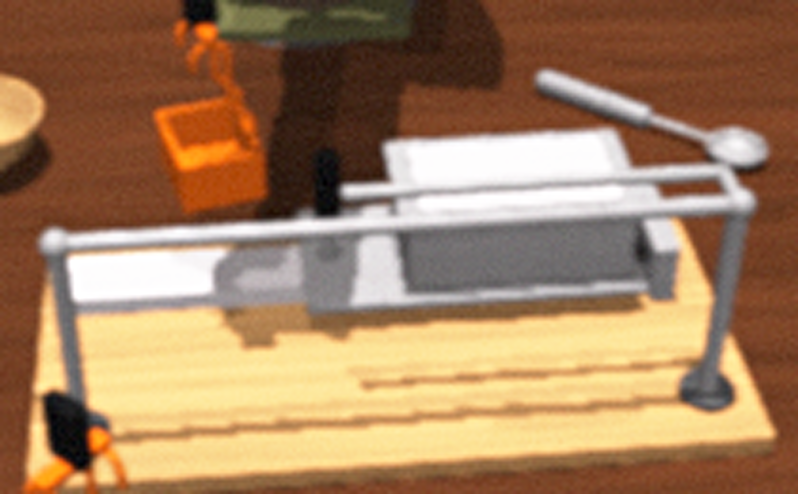

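View pics/d4c.png

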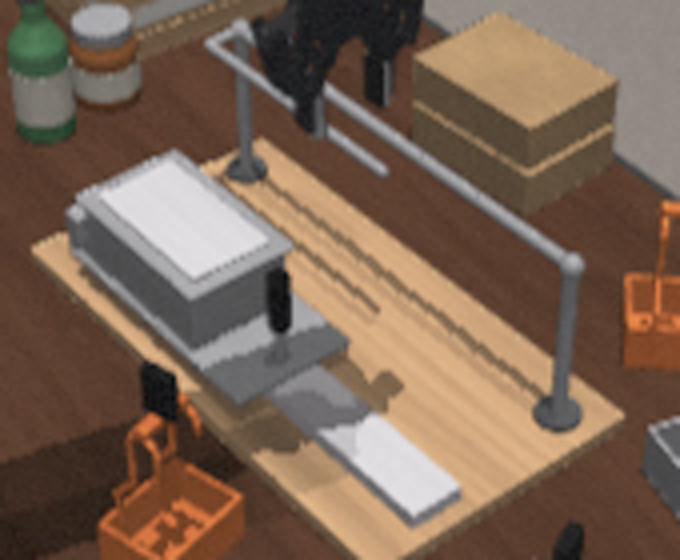

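The carriage block is flush against the stop: scene (645,270), side (75,220). Measuring the pan's centre and refining the caddy pose.

Run:
```python
from h import *
def S(u,v):return ('scene',(u+.5)/3.8-.5+235,(v+.5)/3.8-.5+150)
def D(u,v):return ('side',(u+.5)/4-.5+250,(v+.5)/4-.5+140)
p=[.5545,.0492,.0562];c,s=np.cos(p[2]),np.sin(p[2])
L=lambda g:np.array([[c,s],[-s,c]])@(np.asarray(g)[:2]-p[:2])
g,e=tri([S(326,153),D(278,274)]);print(g,e,L(g))
print('tool',L([.4971,.0125]))
for u,v in((175,152),(290,245),(188,290),(78,198)):print(L(plane(*D(u,v),.105)))
for u,v in((383,143),(617,130)):print(L(plane(*S(u,v),.105)))
```

```text
[0.49516129 0.01111129 0.13467178] [np.float64(0.18497365273202931), np.float64(0.18497365273203648)] [-0.06138449 -0.0346955 ]
tool [-0.05937083 -0.03341788]
[-0.01087054  0.18753978]
[-0.0102341   0.01740107]
[-0.11114762  0.02434362]
[-0.11553389  0.18614623]
[-0.11400952  0.01243188]
[-0.11436635  0.1924763 ]
```

Run:
```python
from h import *
s=readout.get_state();print(s['joint_pos'],s['tcp_pos'])
from scipy.spatial.transform import Rotation as R
ps=np.radians(25.37+90)
y=np.array([np.cos(ps),np.sin(ps),0]);x=np.array([0,0,-1]);T=np.c_[x,y,np.cross(x,y)]
rv=(R.from_matrix(T)*R.from_matrix(s['tool_rot']).inv()).as_rotvec();print(rv/np.pi)
print((np.array([.4655,-.3755,.26])-s['tcp_pos'])/.25)
```

```text
[-0.14119648  0.19397797  0.04550446  1.41033101 -0.02056208  1.38027359] [ 0.49927573 -0.07762206  0.33641046]
[0.00179422 0.00876572 0.62524873]
[-0.13510292 -1.19151174 -0.30564185]
```

Call:
move_arm([
  {"slide":[-0.02,-0.15,0],"rot":[0,0.001,0.058]},
  {"slide":[-0.04,-0.35,0],"rot":[0,0.003,0.116]},
  {"slide":[-0.08,-0.55,0],"rot":[0.001,0.005,0.174]},
  {"slide":[-0.1,-0.75,0],"rot":[0.001,0.007,0.232]},
  {"slide":[-0.12,-0.92,0],"rot":[0.002,0.009,0.29]},
], jaw=0.6)

```text
time_s: 6.02
tcp_pos: [0.469, -0.3084, 0.3353]
tool_rot: [[-0.005, 0.568, 0.823], [-0.012, 0.823, -0.568], [-1.0, -0.012, 0.002]]
force: [-0.1, 0.2, -0.6]
width: 0.0509
```

Call:
move_arm([
  {"slide":[0,-0.1,0],"rot":[0,0,0.058]},
  {"slide":[-0.01,-0.18,0],"rot":[0,0,0.116]},
  {"slide":[-0.015,-0.25,0],"rot":[0,0,0.174]},
  {"slide":[-0.015,-0.27,-0.05],"rot":[0,0,0.232]},
  {"slide":[-0.015,-0.27,-0.1],"rot":[0,0,0.29]},
])

```text
time_s: 6.65
tcp_pos: [0.4654, -0.3756, 0.3087]
tool_rot: [[0.005, -0.308, 0.952], [-0.01, 0.951, 0.308], [-1.0, -0.011, 0.002]]
force: [-0.5, 0.3, 0.2]
width: 0.0513
```

```bash
cat > to.py <<'E'
from h import *
from scipy.spatial.transform import Rotation as R
def to(xyz,yaw):
    s=readout.get_state()
    ps=np.radians(yaw+90)
    y=np.array([np.cos(ps),np.sin(ps),0]);x=np.array([0,0,-1]);T=np.c_[x,y,np.cross(x,y)]
    rv=(R.from_matrix(T)*R.from_matrix(s['tool_rot']).inv()).as_rotvec()
    print('slide',np.round((np.array(xyz)-s['tcp_pos'])/.25,4),'rot',np.round(rv/np.pi,4),'tcp',np.round(s['tcp_pos'],4),'F',np.round(s['force'],1),'w',s['width'],'t',s['time_s'],'q6',s['joint_pos'][5])
E
python3 -c "
from to import *
to([.4655,-.3755,.26],25.37)"
```

```text
slide [ 0.0003  0.0002 -0.1948] rot [0.003  0.0019 0.0414] tcp [ 0.4654 -0.3756  0.3087] F [-0.5  0.3  0.2] w 0.05126628922830545 t 6.65 q6 -0.9893411323275095
```

Call:
move_arm([
  {"slide":[0,0,-0.05],"rot":[0.003,0.002,0.041]},
  {"slide":[0,0,-0.15],"rot":[0.003,0.002,0.041]},
  {"slide":[0,0,-0.25],"rot":[0.003,0.002,0.041]},
  {"slide":[0,0,-0.25],"rot":[0.003,0.002,0.041]},
  {"slide":[0,0,-0.25],"rot":[0.003,0.002,0.041]},
])

```text
time_s: 7.28
tcp_pos: [0.4658, -0.3752, 0.2465]
tool_rot: [[-0.0, -0.428, 0.904], [0.0, 0.904, 0.428], [-1.0, 0.0, -0.0]]
force: [-0.5, 1.1, 1.3]
width: 0.0512
```

Run:
```python
from to import *
m=camera_model('wrist')
cv2.imwrite('pics/w5.png',grab_frame('wrist')[:,:,::-1])
cv2.imwrite('pics/d5.png',grab_frame('side')[:,:,::-1]);crop('pics/d5.png',(330,220,450,345),5,'pics/d5c.png')
to([.4655,-.3755,.158],25.37)
from fit import X
print('pred tabtop',proj('wrist',X([.4655,-.3755,.4427],(0,0,.193)),m))
```

```text
slide [-0.0024  0.0011 -0.3573] rot [0.0003 0.0004 0.0003] tcp [ 0.4661 -0.3758  0.2473] F [-0.6 -0.6  0.3] w 0.05141781527148146 t 7.375 q6 -1.1201573600581822
pred tabtop [316.2613265  225.73965658]
```

View pics/w5.png

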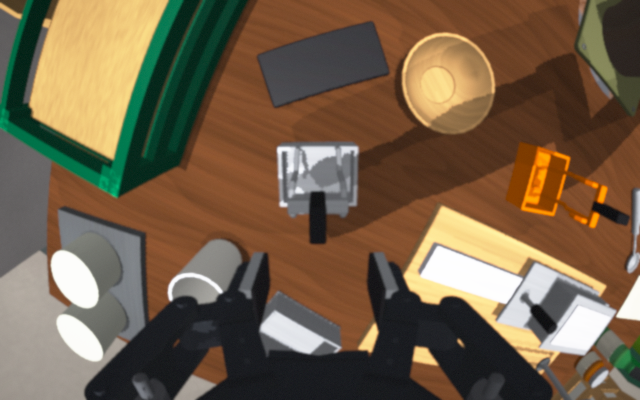

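View pics/d5c.png

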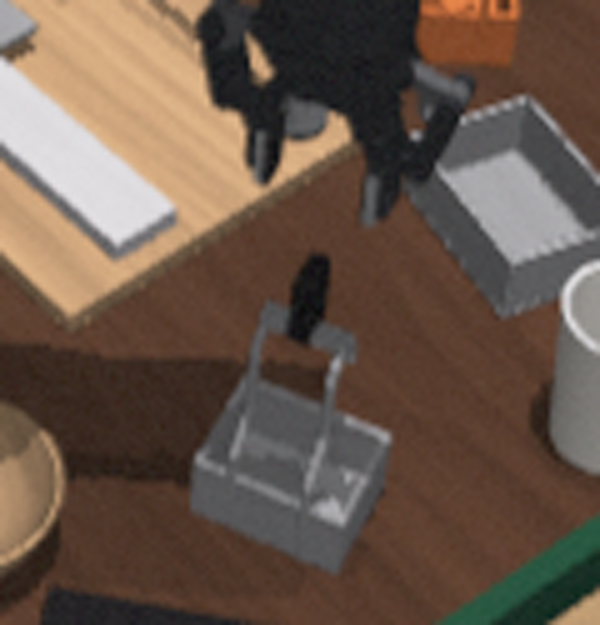

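The caddy is square in the view, with the box centred at column 318 and the tab at (318,227) against a predicted (316,226). The tumbler and bowl are clear. Descending.

Call:
move_arm([
  {"slide":[-0.002,0,-0.1],"rot":[0,0,0]},
  {"slide":[-0.002,0,-0.2],"rot":[0,0,0]},
  {"slide":[-0.002,0,-0.3],"rot":[0,0,0]},
  {"slide":[-0.002,0,-0.355],"rot":[0,0,0]},
  {"slide":[-0.002,0,-0.355],"rot":[0,0,0]},
])

```text
time_s: 8.0
tcp_pos: [0.4654, -0.3756, 0.1583]
tool_rot: [[0.0, -0.427, 0.904], [-0.0, 0.904, 0.427], [-1.0, -0.001, 0.0]]
force: [0.3, -0.4, 0.7]
width: 0.0516
```

Call:
move_arm([
  {"slide":[0,0,0],"rot":[0,0,0]},
  {"slide":[0,0,0],"rot":[0,0,0]},
  {"slide":[0,0,0],"rot":[0,0,0]},
  {"slide":[0,0,0],"rot":[0,0,0]},
  {"slide":[0,0,0],"rot":[0,0,0]},
], jaw=0, squeeze=60)

```text
time_s: 8.62
tcp_pos: [0.4662, -0.3761, 0.1595]
tool_rot: [[0.003, -0.428, 0.904], [-0.002, 0.904, 0.428], [-1.0, -0.003, 0.002]]
force: [-0.0, 0.1, 6.3]
width: 0.0109
```

Run:
```python
from to import *
to([.4655,-.3755,.158],25.37)
cv2.imwrite('pics/w6.png',grab_frame('wrist')[:,:,::-1])
```

```text
slide [-0.0028  0.0022 -0.006 ] rot [0.0006 0.0008 0.0003] tcp [ 0.4662 -0.3761  0.1595] F [-0.   0.1  6.3] w 0.010909751141341734 t 8.625 q6 -1.1206638936696431
```

View pics/w6.png

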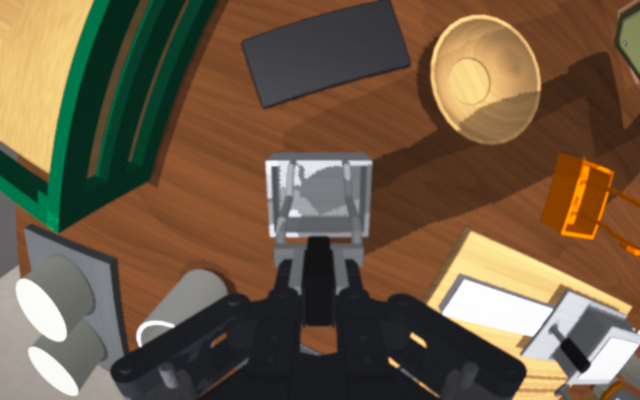

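The tab at (318,280) is between the pads. Lifting.

Call:
move_arm([
  {"slide":[0,0,0.06],"rot":[0,0,0]},
  {"slide":[0,0,0.2],"rot":[0,0,0]},
  {"slide":[0,0,0.4],"rot":[0,0,0]},
  {"slide":[0,0,0.55],"rot":[0,0,0]},
  {"slide":[0,0,0.6],"rot":[0,0,0]},
])

```text
time_s: 9.3
tcp_pos: [0.4668, -0.3766, 0.3122]
tool_rot: [[0.006, -0.427, 0.904], [-0.004, 0.904, 0.427], [-1.0, -0.006, 0.003]]
force: [-0.1, -0.5, -3.6]
width: 0.0112
```

Run:
```python
from to import *
cv2.imwrite('pics/w7.png',grab_frame('wrist')[:,:,::-1])
cv2.imwrite('pics/d7.png',grab_frame('side')[:,:,::-1]);crop('pics/d7.png',(330,180,450,345),4,'pics/d7c.png')
from fit import X
p=[.5545,.0492,.0562]
print(X(p,(.09-.09,-.12,0)),X(p,(.09,-.12,0)))
to([*X(p,(.0,-.12,0))[:2],.08+.1595],3.22)
```

```text
[ 0.56124045 -0.07061054  0.        ] [ 0.65109836 -0.06555521  0.        ]
slide [ 0.379   1.223  -0.2834] rot [ 0.0011  0.001  -0.1227] tcp [ 0.4665 -0.3764  0.3103] F [-0.1 -0.4 -2.8] w 0.010747671814532778 t 9.4 q6 -1.1206063198922382
```

View pics/d7c.png

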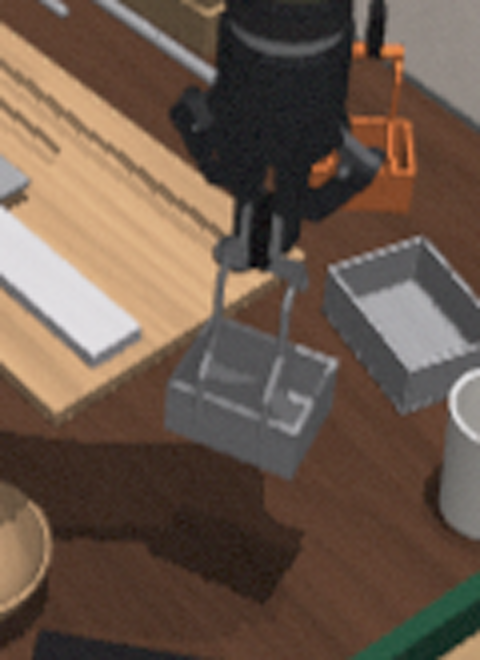

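View pics/w7.png

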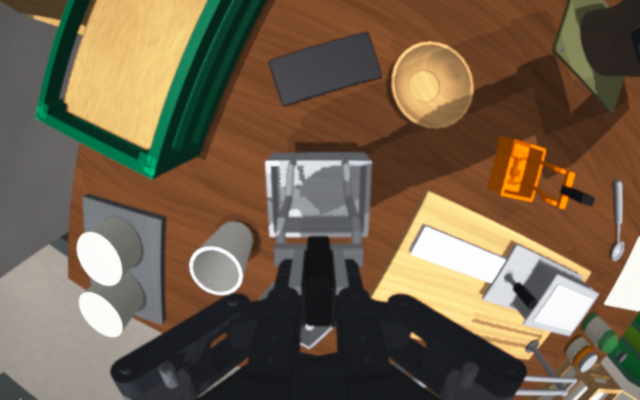

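Lifted upright, and the caddy sits at the same wrist pixels as before the lift. Carrying it over to the robot's side of the open end and turning it 22° on the way.

Call:
move_arm([
  {"slide":[0.03,0.08,0],"rot":[0,0,-0.015]},
  {"slide":[0.07,0.2,0],"rot":[0,0,-0.03]},
  {"slide":[0.11,0.34,0],"rot":[0,0,-0.05]},
  {"slide":[0.15,0.48,0],"rot":[0,0,-0.07]},
  {"slide":[0.19,0.62,0],"rot":[0.001,0.001,-0.09]},
])

```text
time_s: 10.02
tcp_pos: [0.513, -0.2198, 0.3077]
tool_rot: [[-0.004, -0.156, 0.988], [0.002, 0.988, 0.156], [-1.0, 0.002, -0.004]]
force: [-0.4, 0.5, -2.4]
width: 0.011
```

Call:
move_arm([
  {"slide":[0.04,0.14,0],"rot":[0,0,-0.01]},
  {"slide":[0.08,0.28,0],"rot":[0,0,-0.02]},
  {"slide":[0.12,0.42,0],"rot":[0,0,-0.03]},
  {"slide":[0.16,0.54,-0.02],"rot":[0,0,-0.035]},
  {"slide":[0.19,0.6,-0.06],"rot":[0,0,-0.035]},
])

```text
time_s: 10.65
tcp_pos: [0.56, -0.0683, 0.2904]
tool_rot: [[-0.007, -0.049, 0.999], [0.002, 0.999, 0.049], [-1.0, 0.003, -0.007]]
force: [-0.4, -0.3, -2.0]
width: 0.011
```

```bash
python3 -c "
from to import *
to([.5612,-.0706,.2395],3.22)"
```

```text
slide [ 0.0049 -0.0092 -0.2038] rot [-0.0007 -0.0023  0.0024] tcp [ 0.56   -0.0683  0.2904] F [-0.4 -0.3 -2. ] w 0.010969994005670478 t 10.65 q6 -0.17077198378477684
```

Call:
move_arm([
  {"slide":[0.005,-0.009,-0.07],"rot":[0,-0.002,0.002]},
  {"slide":[0.005,-0.009,-0.14],"rot":[0,-0.002,0.002]},
  {"slide":[0.005,-0.009,-0.204],"rot":[0,-0.002,0.002]},
  {"slide":[0.005,-0.009,-0.204],"rot":[0,-0.002,0.002]},
  {"slide":[0.005,-0.009,-0.204],"rot":[0,-0.002,0.002]},
])

```text
time_s: 11.28
tcp_pos: [0.561, -0.0709, 0.2391]
tool_rot: [[-0.002, -0.054, 0.999], [0.002, 0.999, 0.054], [-1.0, 0.002, -0.002]]
force: [-0.2, -0.1, -2.4]
width: 0.0111
```

Run:
```python
from to import *
for n in('scene','side','wrist'):cv2.imwrite(f'pics/{n}8.png',grab_frame(n)[:,:,::-1])
crop('pics/scene8.png',(220,130,400,265),4.4,'pics/s8c.png');crop('pics/side8.png',(280,120,420,260),4.2,'pics/d8c.png')
to([.6511,-.0656,.2395],3.22)
```

```text
slide [ 0.3578  0.0207 -0.0022] rot [-0.0007  0.0001  0.0005] tcp [ 0.5617 -0.0708  0.2401] F [ 0.3 -0.4 -3. ] w 0.011493991152208262 t 11.425 q6 -0.18122579654375226
```

View pics/s8c.png

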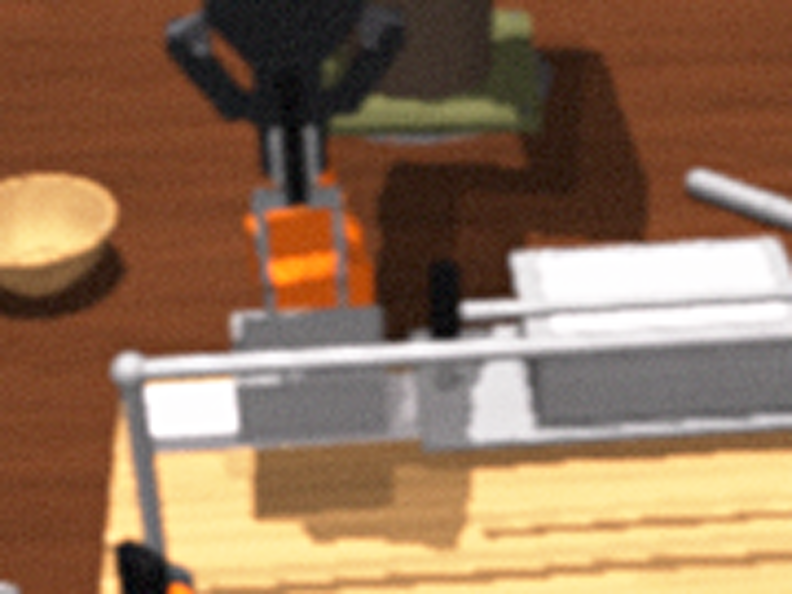

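View pics/d8c.png

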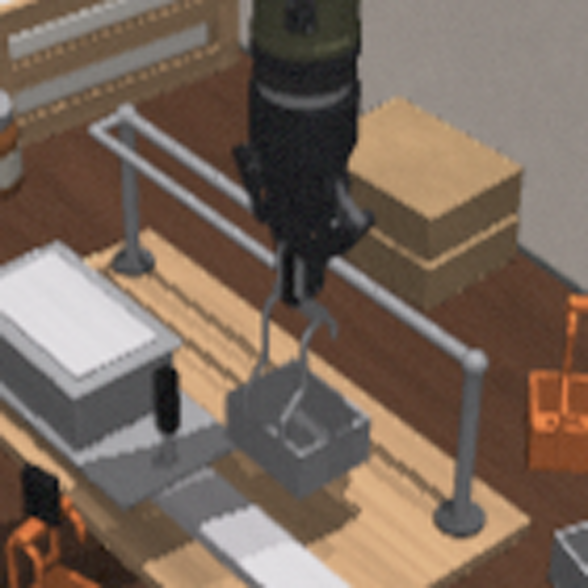

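View pics/wrist8.png

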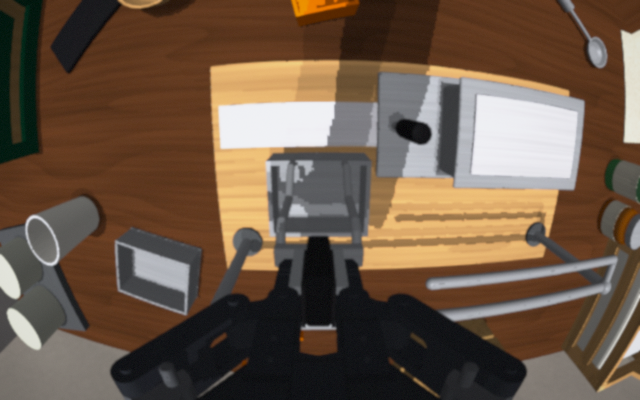

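The caddy is square to the rail and clear of the guard end and post. The hooks are above rail height and the rail is in front of them. Moving in along +x.

Call:
move_arm([
  {"slide":[0.06,0.004,-0.002],"rot":[0,0,0]},
  {"slide":[0.12,0.007,-0.002],"rot":[0,0,0]},
  {"slide":[0.18,0.01,-0.002],"rot":[0,0,0]},
  {"slide":[0.23,0.013,-0.002],"rot":[0,0,0]},
  {"slide":[0.28,0.016,-0.002],"rot":[0,0,0]},
])

```text
time_s: 12.05
tcp_pos: [0.6323, -0.0668, 0.2398]
tool_rot: [[0.001, -0.055, 0.999], [0.002, 0.999, 0.055], [-1.0, 0.002, 0.001]]
force: [0.2, -0.1, -2.4]
width: 0.0114
```

Call:
move_arm([
  {"slide":[0.02,0.001,0],"rot":[0,0,0]},
  {"slide":[0.04,0.002,0],"rot":[0,0,0]},
  {"slide":[0.06,0.004,0],"rot":[0,0,0]},
  {"slide":[0.078,0.004,0],"rot":[0,0,0]},
  {"slide":[0.078,0.004,0],"rot":[0,0,0]},
])

```text
time_s: 12.68
tcp_pos: [0.6521, -0.0658, 0.2398]
tool_rot: [[0.001, -0.055, 0.999], [0.002, 0.999, 0.055], [-1.0, 0.002, 0.001]]
force: [0.3, -0.2, -2.1]
width: 0.0111
```

Run:
```python
from to import *
for n in('scene','side','wrist'):cv2.imwrite(f'pics/{n}9.png',grab_frame(n)[:,:,::-1])
crop('pics/scene9.png',(240,130,340,230),6,'pics/s9c.png');crop('pics/side9.png',(300,130,400,250),5,'pics/d9c.png')
to([.6511,-.0656,.1595+.046],3.22)
```

```text
slide [-0.002   0.0007 -0.1374] rot [-0.0006  0.0001  0.0005] tcp [ 0.6516 -0.0658  0.2398] F [ 0.2 -0.4 -2.8] w 0.011120176860647254 t 12.825 q6 -0.1562560406522116
```

View pics/s9c.png

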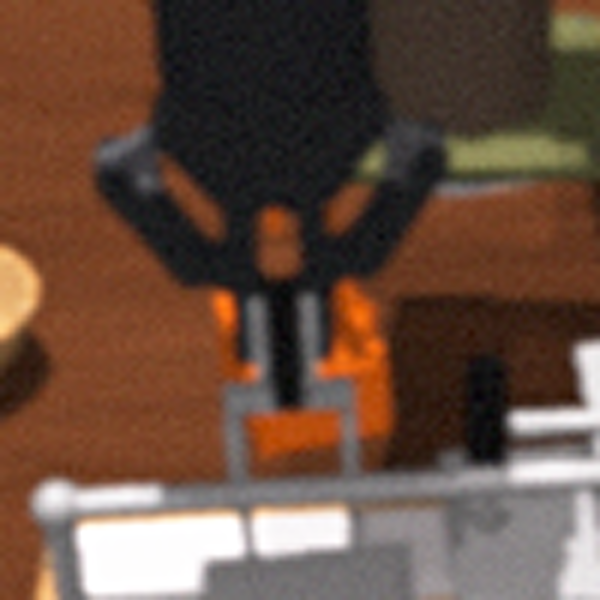

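View pics/d9c.png

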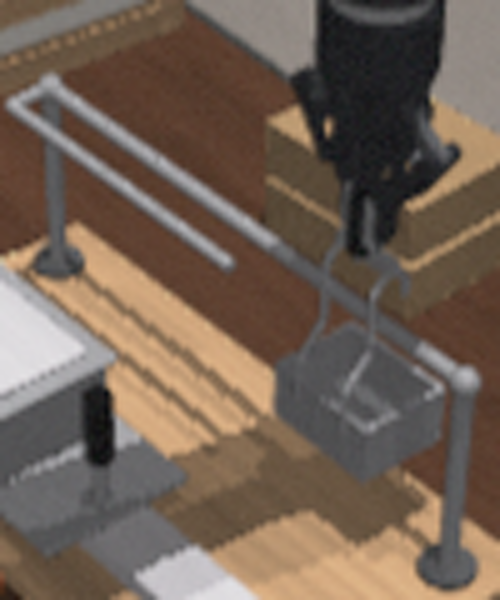

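View pics/wrist9.png

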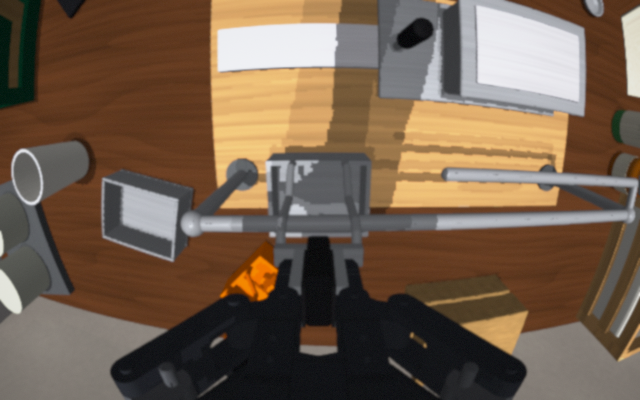

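The rail crosses between the hook uprights and tips at about row 222. I'll check its x from this view.

```bash
python3 - <<'E'
from h import *
p=[.5545,.0492,.0562];c,s=np.cos(p[2]),np.sin(p[2])
L=lambda g:np.array([[c,s],[-s,c]])@(np.asarray(g)[:2]-p[:2])
for u,v in((192,224),(240,224),(400,222),(480,220),(447,174)):
    g=plane('wrist',u,v,.18);print(g,L(g))
t=readout.get_state()['tcp_pos'];print(L(t))
g=plane('wrist',318,247,t[2]);print(L(g))
E
python3 - <<'E'
import sys;sys.path.insert(0,'.')
from h import *
crop('pics/wrist9.png',(180,140,460,320),2.8,'pics/w9c.png')
E
```

```text
[ 0.65794476 -0.15884812  0.18      ] [ 0.09159529 -0.21353019]
[ 0.65536963 -0.12095854  0.18      ] [ 0.0911525  -0.17555578]
[ 0.64775925 -0.00577429  0.18      ] [ 0.09002408 -0.0601259 ]
[0.64364438 0.06077331 0.18      ] [0.08965372 0.00654776]
[0.60989261 0.02478622 0.18      ] [ 0.05393383 -0.02748666]
[ 0.09049405 -0.12025987]
[ 0.07937547 -0.11943865]
```

View pics/w9c.png

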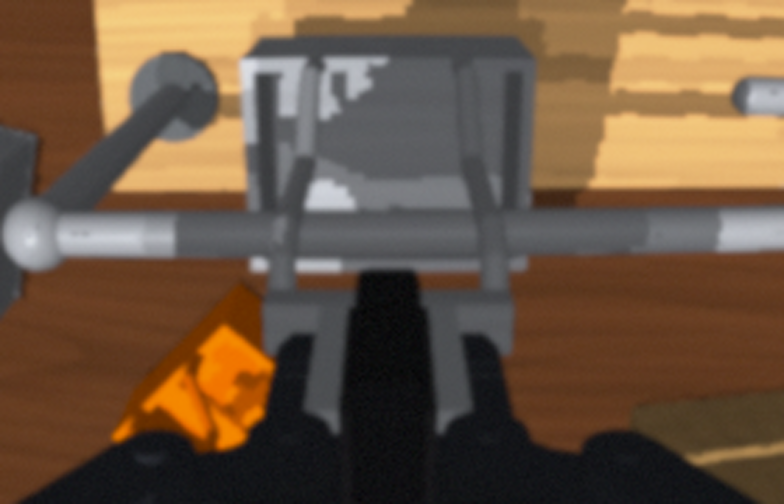

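The rail lies under both hooks at station x ≈ 0.090–0.091, and the caddy seat is at 0.0905. Lowering.

Call:
move_arm([
  {"slide":[-0.001,0,-0.04],"rot":[0,0,0]},
  {"slide":[-0.001,0,-0.08],"rot":[0,0,0]},
  {"slide":[-0.001,0,-0.11],"rot":[0,0,0]},
  {"slide":[-0.001,0,-0.12],"rot":[0,0,0]},
  {"slide":[-0.001,0,-0.12],"rot":[0,0,0]},
])

```text
time_s: 13.45
tcp_pos: [0.6513, -0.0658, 0.2096]
tool_rot: [[-0.0, -0.055, 0.999], [0.002, 0.999, 0.055], [-1.0, 0.002, 0.0]]
force: [-0.3, 0.3, -2.6]
width: 0.0114
```

Call:
move_arm([
  {"slide":[0,0,-0.004],"rot":[0,0,0]},
  {"slide":[0,0,-0.008],"rot":[0,0,0]},
  {"slide":[0,0,-0.012],"rot":[0,0,0]},
  {"slide":[0,0,-0.014],"rot":[0,0,0]},
  {"slide":[0,0,-0.014],"rot":[0,0,0]},
])

```text
time_s: 14.08
tcp_pos: [0.6514, -0.0658, 0.2065]
tool_rot: [[0.0, -0.055, 0.999], [0.002, 0.999, 0.055], [-1.0, 0.002, 0.001]]
force: [0.1, -0.4, -1.5]
width: 0.0114
```

Call:
move_arm([
  {"slide":[0,0,-0.002],"rot":[0,0,0]},
  {"slide":[0,0,-0.004],"rot":[0,0,0]},
  {"slide":[0,0,-0.006],"rot":[0,0,0]},
  {"slide":[0,0,-0.008],"rot":[0,0,0]},
  {"slide":[0,0,-0.008],"rot":[0,0,0]},
])

```text
time_s: 14.7
tcp_pos: [0.6515, -0.0658, 0.2062]
tool_rot: [[0.002, -0.055, 0.999], [0.002, 0.999, 0.055], [-1.0, 0.002, 0.002]]
force: [-2.1, -0.2, 8.3]
width: 0.0111
```

Seated contact is at TCP z 0.206. Raising about 1 mm and sliding +y along the rail with the hooks still around it.

Call:
move_arm([
  {"slide":[0,0,0.006],"rot":[0,0,0]},
  {"slide":[-0.002,0.04,0.006],"rot":[0,0,0]},
  {"slide":[-0.005,0.08,0.006],"rot":[0,0,0]},
  {"slide":[-0.007,0.12,0.006],"rot":[0,0,0]},
  {"slide":[-0.01,0.16,0.006],"rot":[0,0,0]},
])

```text
time_s: 15.32
tcp_pos: [0.6489, -0.0247, 0.2074]
tool_rot: [[0.002, -0.055, 0.998], [0.002, 0.998, 0.055], [-1.0, 0.002, 0.002]]
force: [-0.7, 0.3, -2.5]
width: 0.0116
```

Call:
move_arm([
  {"slide":[-0.003,0.05,0],"rot":[0,0,0]},
  {"slide":[-0.006,0.1,0],"rot":[0,0,0]},
  {"slide":[-0.009,0.15,0],"rot":[0,0,0]},
  {"slide":[-0.012,0.2,0],"rot":[0,0,0]},
  {"slide":[-0.012,0.2,0],"rot":[0,0,0]},
])

```text
time_s: 15.95
tcp_pos: [0.6458, 0.0264, 0.2074]
tool_rot: [[0.002, -0.057, 0.998], [0.002, 0.998, 0.057], [-1.0, 0.002, 0.002]]
force: [-0.3, -1.1, -3.0]
width: 0.0108
```

Run:
```python
from to import *
cv2.imwrite('pics/w10.png',grab_frame('wrist')[:,:,::-1])
p=[.5545,.0492,.0562];c,s=np.cos(p[2]),np.sin(p[2])
t=readout.get_state()['tcp_pos'];print(np.array([[c,s],[-s,c]])@(t[:2]-p[:2]))
to([.6384,.1571,.207],3.4)
```

```text
[ 0.08990258 -0.02864223]
slide [-0.0299  0.5258 -0.0017] rot [-0.0005  0.0006  0.0011] tcp [0.6459 0.0257 0.2074] F [ 0.1  0.  -2.7] w 0.011150678857014257 t 16.0 q6 -0.016965364035561314
```

View pics/w10.png

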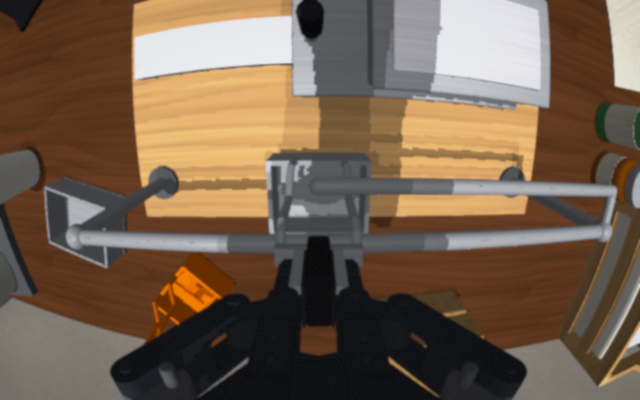

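The hooks are on the rail at row 243, with the right one (350,235) starting behind the guard end (318,186). There is plenty of clearance, so I'm continuing.

Call:
move_arm([
  {"slide":[-0.003,0.05,-0.001],"rot":[0,0,0]},
  {"slide":[-0.006,0.1,-0.001],"rot":[0,0,0]},
  {"slide":[-0.009,0.15,-0.001],"rot":[0,0,0]},
  {"slide":[-0.012,0.2,-0.001],"rot":[0,0,0]},
  {"slide":[-0.015,0.25,-0.001],"rot":[0,0,0]},
])

```text
time_s: 16.62
tcp_pos: [0.642, 0.0892, 0.2072]
tool_rot: [[0.002, -0.056, 0.998], [0.002, 0.998, 0.056], [-1.0, 0.001, 0.002]]
force: [-0.7, -1.3, -2.4]
width: 0.0111
```

Call:
move_arm([
  {"slide":[-0.003,0.05,0],"rot":[0,0,0]},
  {"slide":[-0.006,0.1,0],"rot":[0,0,0]},
  {"slide":[-0.009,0.15,0],"rot":[0,0,0]},
  {"slide":[-0.012,0.2,0],"rot":[0,0,0]},
  {"slide":[-0.015,0.25,0],"rot":[0,0,0]},
])

```text
time_s: 17.25
tcp_pos: [0.6382, 0.1525, 0.2072]
tool_rot: [[0.002, -0.056, 0.998], [0.001, 0.998, 0.056], [-1.0, 0.001, 0.002]]
force: [0.2, -0.0, -2.2]
width: 0.0114
```

Run:
```python
from to import *
p=[.5545,.0492,.0562];c,s=np.cos(p[2]),np.sin(p[2])
for n in('scene','side','wrist'):cv2.imwrite(f'pics/{n}11.png',grab_frame(n)[:,:,::-1])
crop('pics/scene11.png',(300,130,440,260),5,'pics/s11c.png')
t=readout.get_state()['tcp_pos'];print(np.array([[c,s],[-s,c]])@(t[:2]-p[:2]))
to([.6384,.1571,.207],3.4)
# rail & lid in wrist view
L=lambda g:np.array([[c,s],[-s,c]])@(np.asarray(g)[:2]-p[:2])
m=camera_model('wrist'); np.savez('m11.npz',**m)
```

```text
[0.08940224 0.09828134]
slide [ 0.0006  0.019  -0.0005] rot [-0.0004  0.0006  0.0006] tcp [0.6382 0.1523 0.2071] F [ 0.7  0.6 -3.4] w 0.011261566181092681 t 17.4 q6 0.17661089189791004
```

View pics/wrist11.png

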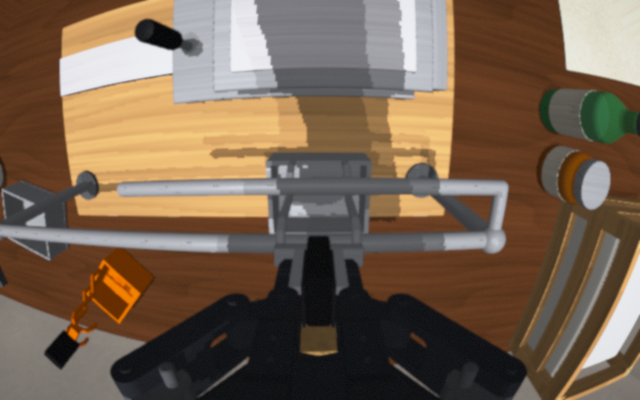

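View pics/s11c.png

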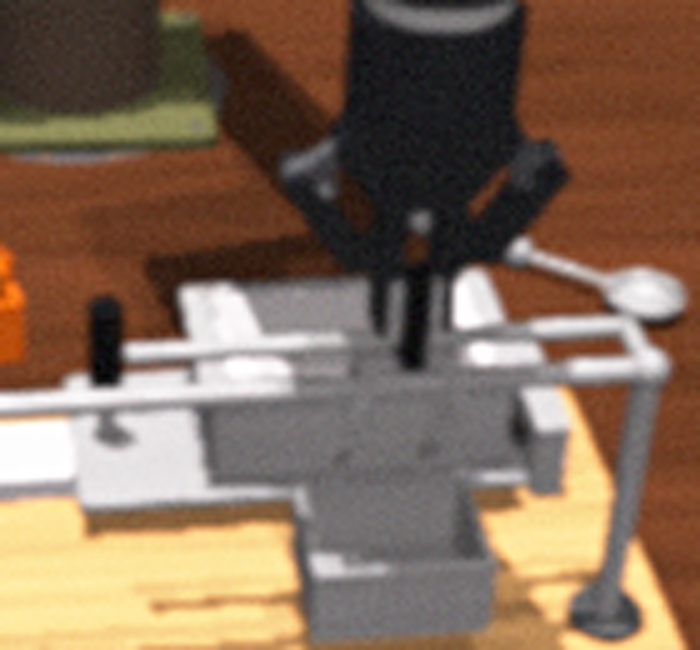

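Run:
```python
from h import *
crop('pics/wrist11.png',(150,0,470,130),2.5,'pics/w11c.png')
```

```text
(no output)
```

View pics/w11c.png

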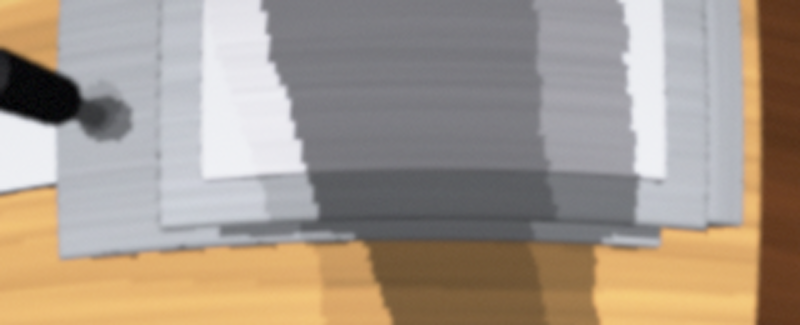

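Run:
```python
from h import *
m=dict(np.load('m11.npz'))
p=[.5545,.0492,.0562];c,s=np.cos(p[2]),np.sin(p[2])
L=lambda g:np.array([[c,s],[-s,c]])@(np.asarray(g)[:2]-p[:2])
for a,b in(((161,226),(706,226)),((205,180),(663,180))):
    A=L(plane('wrist',150+a[0]/2.5,a[1]/2.5,.105,m));B=L(plane('wrist',150+b[0]/2.5,b[1]/2.5,.105,m));print(A,B,(A+B)/2)
for u,v in((492,240),(120,188),(318,243),(318,187)):print(L(plane('wrist',u,v,.18,m)))
```

```text
[-0.0067187   0.01620273] [-0.00758133  0.1917307 ] [-0.00715001  0.10396671]
[-0.02061817  0.03131859] [-0.02146846  0.17654851] [-0.02104332  0.10393355]
[0.09003923 0.21775887]
[ 0.05296726 -0.03133212]
[0.08907905 0.09912695]
[0.05391913 0.0991171 ]
```

The pan centre is at station y ≈ 0.1035 and the caddy at 0.0985. Moving 5 mm more, then lowering onto the rail.

Call:
move_arm([
  {"slide":[0,0.01,0],"rot":[0,0,0]},
  {"slide":[-0.001,0.021,0],"rot":[0,0,0]},
  {"slide":[-0.001,0.021,-0.002],"rot":[0,0,0]},
  {"slide":[-0.001,0.021,-0.005],"rot":[0,0,0]},
  {"slide":[-0.001,0.021,-0.006],"rot":[0,0,0]},
])

```text
time_s: 18.02
tcp_pos: [0.6382, 0.1576, 0.2065]
tool_rot: [[0.003, -0.057, 0.998], [0.002, 0.998, 0.057], [-1.0, 0.001, 0.003]]
force: [-1.4, 0.3, 2.6]
width: 0.011
```

Seated, with about 5 N on the rail. Releasing gently.

Call:
move_arm([
  {"slide":[0,0,0],"rot":[0,0,0]},
  {"slide":[0,0,0],"rot":[0,0,0]},
  {"slide":[0,0,0],"rot":[0,0,0]},
  {"slide":[0,0,0],"rot":[0,0,0]},
  {"slide":[0,0,0],"rot":[0,0,0]},
], jaw=0.16, squeeze=20)

```text
time_s: 18.65
tcp_pos: [0.6381, 0.1576, 0.2064]
tool_rot: [[0.003, -0.057, 0.998], [0.002, 0.998, 0.057], [-1.0, 0.001, 0.003]]
force: [-0.4, -0.4, -0.1]
width: 0.0136
```

Call:
move_arm([
  {"slide":[0,0,0],"rot":[0,0,0]},
  {"slide":[0,0,0],"rot":[0,0,0]},
  {"slide":[0,0,0],"rot":[0,0,0]},
  {"slide":[0,0,0],"rot":[0,0,0]},
  {"slide":[0,0,0],"rot":[0,0,0]},
], jaw=0.6)

```text
time_s: 19.27
tcp_pos: [0.6381, 0.1576, 0.2064]
tool_rot: [[0.003, -0.057, 0.998], [0.002, 0.998, 0.057], [-1.0, 0.001, 0.003]]
force: [-0.7, 0.9, -0.1]
width: 0.051
```

Run:
```python
from to import *
cv2.imwrite('pics/w12.png',grab_frame('wrist')[:,:,::-1])
to([.6384,.1571,.207],3.4)
```

```text
slide [ 0.001  -0.0019  0.0025] rot [-0.0005  0.0009  0.0007] tcp [0.6382 0.1576 0.2064] F [0.8 0.  0.1] w 0.05124086612732535 t 19.325 q6 0.18451864192345335
```

View pics/w12.png

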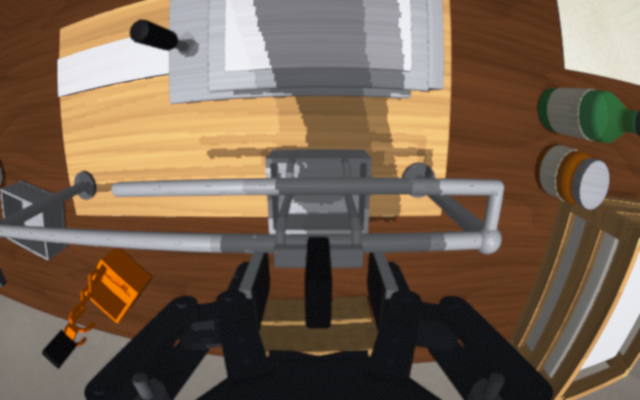

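The caddy hangs on its own with the tab at (318,285), clear of both fingers at columns 265 and 372. Withdrawing straight up.

Call:
move_arm([
  {"slide":[0,0,0.04],"rot":[0,0,0]},
  {"slide":[0,0,0.12],"rot":[0,0,0]},
  {"slide":[0,0,0.24],"rot":[0,0,0]},
  {"slide":[0,0,0.4],"rot":[0,0,0]},
  {"slide":[0,0,0.6],"rot":[0,0,0]},
])

```text
time_s: 19.95
tcp_pos: [0.6376, 0.1575, 0.3577]
tool_rot: [[0.002, -0.057, 0.998], [0.001, 0.998, 0.057], [-1.0, 0.001, 0.002]]
force: [1.4, 1.2, -0.1]
width: 0.0514
```

Call:
move_arm([
  {"slide":[-0.1,0,0],"rot":[0,0,0]},
  {"slide":[-0.3,0,0],"rot":[0,0,0]},
  {"slide":[-0.5,0,0],"rot":[0,0,0]},
  {"slide":[-0.7,0,0],"rot":[0,0,0]},
  {"slide":[-0.7,0,0],"rot":[0,0,0]},
])

```text
time_s: 20.58
tcp_pos: [0.459, 0.157, 0.3593]
tool_rot: [[0.002, -0.059, 0.998], [0.002, 0.998, 0.059], [-1.0, 0.001, 0.002]]
force: [1.1, 0.4, 0.2]
width: 0.0514
```

Run:
```python
from to import *
for n in('scene','side','wrist'):cv2.imwrite(f'pics/{n}13.png',grab_frame(n)[:,:,::-1])
crop('pics/scene13.png',(300,130,440,260),5,'pics/s13c.png')
crop('pics/side13.png',(250,110,420,260),4,'pics/d13c.png')
print(readout.get_state()['tcp_pos'],readout.get_state()['time_s'])
```

```text
[0.46365187 0.15767705 0.35856143] 20.725
```

View pics/s13c.png

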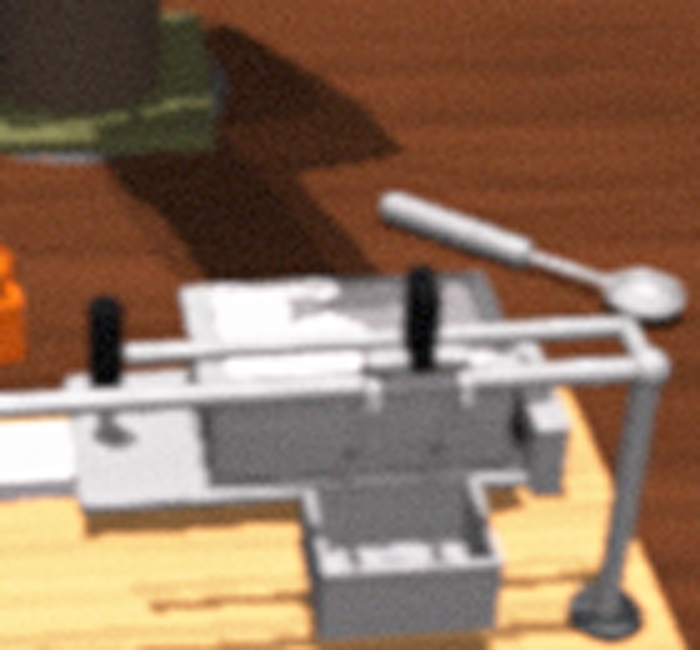

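View pics/d13c.png

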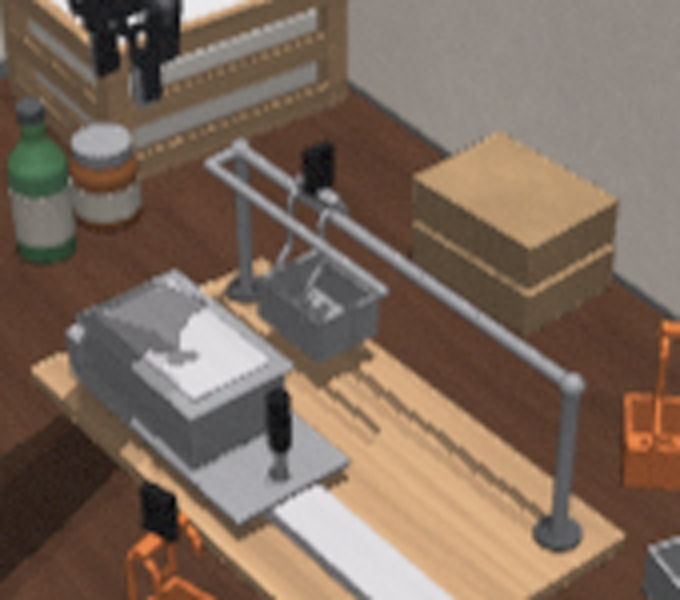

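View pics/scene13.png

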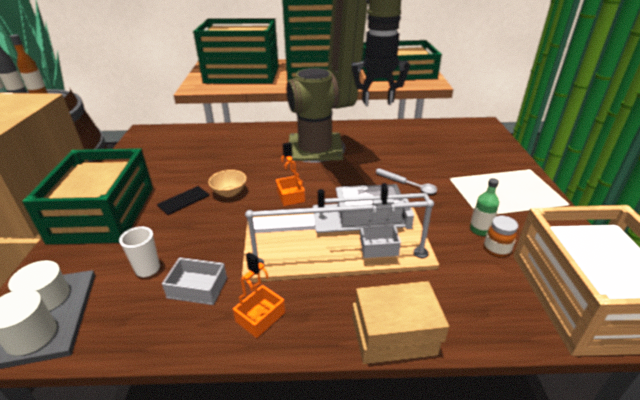

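Both hooks are on the rail behind the guard bar and the carriage is at the stop, with nothing else disturbed. Last check: is the caddy centred, upright and still?

Call:
move_arm([
  {"slide":[0,0,0],"rot":[0,0,0]},
  {"slide":[0,0,0],"rot":[0,0,0]},
  {"slide":[0,0,0],"rot":[0,0,0]},
  {"slide":[0,0,0],"rot":[0,0,0]},
  {"slide":[0,0,0],"rot":[0,0,0]},
])

```text
time_s: 21.35
tcp_pos: [0.4637, 0.1577, 0.3585]
tool_rot: [[0.004, -0.057, 0.998], [0.002, 0.998, 0.057], [-1.0, 0.002, 0.004]]
force: [0.2, 0.4, -0.2]
width: 0.0511
```

Run:
```python
from to import *
from fit import X,fit
f=grab_frame('scene')[:,:,::-1];a=cv2.imread('pics/scene13.png')
d=cv2.absdiff(a,f).max(2)[190:265,345:420];print('still: maxdiff',d.max(),d.mean(), 'ref',cv2.absdiff(a,f).max(2)[270:340,150:220].mean())
p=[.5545,.0492,.0562];c,s=np.cos(p[2]),np.sin(p[2])
L=lambda g:np.array([[c,s],[-s,c]])@(np.asarray(g)[:2]-p[:2])
S=lambda u,v:('scene',(u+.5)/5-.5+300,(v+.5)/5-.5+130)
D=lambda u,v:('side',(u+.5)/4-.5+250,(v+.5)/4-.5+110)
g,e=tri([S(422,270),D(319,148)]);print('tab',g,e,L(g))
for (u,v),z in(((322,572),.091),((499,560),.091),((320,638),.046),((496,625),.046)):print(L(plane(*S(u,v),z)))
for u,v in((184,288),(487,272)):print('lid',L(plane(*S(u,v),.105)))
```

```text
still: maxdiff 60 4.746488888888889 ref 4.732857142857143
tab [0.63620228 0.15445626 0.24258321] [np.float64(1.4759399244693912), np.float64(1.4759399244693872)] [0.08748558 0.10050083]
[0.12001155 0.05723905]
[0.11924967 0.14527912]
[0.11922253 0.05861561]
[0.11791824 0.14860373]
lid [-0.11406031  0.01527641]
lid [-0.11354715  0.19228502]
```

```bash
python3 -c "
from h import *
print(r.job_done())"
```

```text
the job is handed in; nothing more can be done
None
```

The job is handed in after about 21 s of the 69 s allowed.

**What I did:** I slid the pan carriage by its grip until it met the stop; the push force rose to 33 N there. I then lifted the steel caddy by its tab, turned it square to the rail and hooked both hooks onto the open end. After sliding it behind the guard bar, I let it seat, released it and backed the gripper well away.

**Last checks:**
- **Carriage:** the pictures show it flush against the stop.
- **Caddy:** both hooks are on the rail behind the guard bar, and it hangs upright and still. Pictures about 0.7 s apart differ only by image noise.
- **Centring:** the box centre is about 1–2 mm from the pan's middle (station y ≈ 102 mm against 103.5 mm). The tab alone gave about 3 mm (100.5 mm), which is near the measuring accuracy.
- **Other things on the table:** the last overview picture shows the other things where they were.

One disagreement remained: the box's +x face measured about 6 mm nearer the robot than the nominal drawing gives. The top and bottom of that face agreed to about 1 mm, so I took it as measuring bias rather than tilt. Two move calls were also refused early on for a missing "rot" entry, and nothing moved in them.

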